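# Lay the upended carton flat and push it home against the bench stop

### The arm

A 7-joint arm with a two-finger parallel gripper is mounted at the origin on a cart in front of the work surface, level with it; the furniture and walls round the work are solid. World frame = base frame: x ahead of the robot, y to its left, z up, the work surface at z = 0. Lengths are in mm, angles in rad, forces in N, time in s.
With the tool pointing down it reaches from about 425 to 875 mm from the base axis. Payload 8.4 kg.
Tool frame: the origin (TCP) lies where the fingers leave the gripper's body, on its centre line; the fingertips stand 73 mm ahead of it and the grasp point (between the pads) lies 54 mm ahead of it; z points along the fingers, y is the line along which they close (so a half turn about z gives the same grasp; the last joint's range is limited). The gripper opens to 85 mm and grips with 20 to 120 N. Pads are 22 mm wide; open, the fingers measure 114 mm over their backs; the gripper's body (76 mm by 85 mm) begins 54 mm behind the grasp point. The pads swing forward as they close: fully open they stand 13 mm farther back than shut.
Start: joints at [-1.231, 0.333, 0.04, 1.465, -0.013, 1.343, -0.059], TCP at [276.154, 588.394, 303.908] pointing down, gripper open.
Joint ranges: [-2.58, 2.58], [-0.38, 2.09], [-1.3, 1.39], [0.25, 2.4], [-1.5, 4.64], [0.08, 2.09], [-2.65, 2.65]. Speed limits (rad/s): [2.22, 2.22, 2.79, 2.79, 3.14, 3.14, 3.14].

### API

Orientations are given as [roll, pitch, yaw] about the fixed x, y, z axes, in that order (R = Rz(yaw) Ry(pitch) Rx(roll)).
In Python, from rig import state, imaging, r gives the robot as it stands.
- The arm moves only by the shell command python3 -m inch 'ROWS' [FORCE]. ROWS is JSON, a list of rows, each an object with "xyz": the shift along the tool's x, y, z in m, a list of three; "twist": the turn about the tool's z in rad; "jaw": the opening in per cent of the stroke, from 0 (shut) to 100 (fully open). A call has exactly 5 rows; each row is the pose to reach, as a shift and turn from the pose commanded when the call began, along the tool's axes at that moment; what a row does not reach only later rows make up. A row lasts 1/8 s, in which the tool goes at most 62.5 mm and 10.7 degrees, less where a joint would pass 70% of its speed; a pose out of reach is approached as far as the arm can. A call with a gripper value outside its range is refused whole. The fingers move at their own pace and stop on an object; FORCE is the grip in N (left out, the last holds). Time passes only in rows, so rows that repeat a pose let the fingers close, or fill a call up. It gives the time, the measured TCP pose, the force, the opening and the grip force at its end, in the units of the state.
- state(): the state, without advancing time (a new reading comes with each control period).
- imaging.read_camera(name): name is "scene" or "top" or "wrist"; returns the picture (400x640x3 uint8, blue, green, red); there is no depth.
- imaging.camera_model(name): a dict with "fx", "fy", "cx", "cy" (pixels), "world_from_camera" (4x4, takes a point from camera to world coordinates). Camera axes: x right, y up, looking along -z (the intrinsics and any distortion apply to the point x, -y, -z); pixel columns grow to the right and rows downward; lengths in mm; the calibration is good to about 2 mm. The wrist camera is an equidistant fisheye: a pixel r from the principal point sees the ray r / f radians off the axis. A picture is of the moment at which its call begins: read the wrist's pose just before it. camera_model takes no time and is no camera call; for the wrist camera it gives the pose at the moment of the call.
- r.hand_in(): hands the job in; it is judged then, once.
The state is a dict: "time_s": time; "q": joint angles; "joint_velocities": joint speeds; "joint_torque": joint torques, N m; "ee_pos": TCP position; "eef_rot": TCP orientation; "wrist_force": force on the tool from outside, world axes, zero at the start; "moment": the same for the moment, N m; "opening": opening from 0.0 (shut) to 1.0 (fully open); "finger_force": force on a finger pad.
Only numpy, scipy, OpenCV 4.12 (cv2) and the standard library are available. Lean on these libraries where they do the work, as an engineer would, in place of code of your own. Each camera call takes 0.05 s, during which the arm holds its last target. There are 200 camera calls.

### The job

The orange carton with the white lid has been left standing on end in front of the aluminium bench stop. Push it over, away from the robot, so that it lies flat with its lid up, and then push it along the worktop until its leading end sits flush against the stop, fully backed by it. Only push it with the fingers: do not pick it up, and leave the things around it where they are.

Things in the scene. Friction and masses are not known exactly. Their poses are not given: they have to be found in the camera images.
- carton: Orange carton with white lid, 167 x 127 x 55 mm, about 0.25 kg, loose. At the start it stands 167 mm tall on a 127 x 55 mm end, its lid side turned roughly to the robot. Origin: centre of its underside (face opposite the lid), 83.5 mm up at the start. Axes: x along the 167 mm length (up at the start), y along the 127 mm width, z out of the lid (level, roughly towards the robot at the start).
- carton_center (a point): Centre of the carton's volume: 27.5 mm from its underside along the carton's z. The lid face is 27.5 mm further along z.
- carton_foot (a point): Middle of the carton's lower back edge (127 mm long, between its underside and the end it stands on), over which it tips away from the robot; on the worktop throughout.
- carton_top_end (a point): Centre of the narrow end face of the carton that is uppermost at the start and leads, on the side away from the robot, once the carton has been tipped onto its underside.
- bench_stop: Straight aluminium angle fixed to the worktop behind the carton; upright face 300 mm long, 45 mm tall. Origin: middle of the lower edge of its front face (towards the robot). x is square to that face and points away from the robot, y along the stop, z up. Once tipped, the carton's leading end lies about 20 to 70 mm short of the face.
- amber_bottle_center (a point): Bystander, to be left alone: small brown bottle with a black cap, 33 mm across, 85 mm tall, standing; point half-way up.
- white_bottle_center (a point): Bystander, to be left alone: white bottle with a red cap, 48 mm across, 110 mm tall, standing; point half-way up.
- tube_cage_center (a point): Bystander, to be left alone: pink perforated tube rack, 101 x 53 x 89 mm tall, standing; point half-way up.
- tape_roll_center (a point): Bystander, to be left alone: roll of tape lying flat, 99 mm across, 19 mm tall; point half-way up.
- capped_tube_center (a point): Bystander, to be left alone: small pointed plastic tube with a screw cap, lying, 53 mm long, 20 mm thick; point about its middle.
- marker_center (a point): Bystander, to be left alone: marker pen lying, 135 mm long, about 20 mm thick; point about its middle.
Not all that is in view belongs to the job. What is meant by the carton is not green, red or turquoise, and is the larger of those in its own colour.

How it is judged:
By the outcome, as a careful person would: the job done as asked, in the order asked, and still so for the second after the job is handed in, with the robot touching nothing.
It also fails if it takes over 58 s, if anything falls off the work surface, if the arm or the gripper's body presses on something with over 40 N, if the wrist force passes 120 N, or if a joint passes its speed limit or range.

## Working session

There is one attempt and no reset: what is moved stays moved. The work goes in short steps, Python scripts to look and compute and a shell command to move; the robot and the scene stay as the last step left them, time stands still between calls to the robot, and variables do not carry over. Pictures are saved under pics/ and viewed, at most 12 in all, crops included, and the job is handed in when it is done.

```bash
mkdir -p pics; ls; python3 - <<'E'
from rig import state, imaging, r
import cv2,numpy as np
s=state(); print(s['time_s'],s['ee_pos'],s['eef_rot'],s['opening'])
for n in("scene","top"):
    m=imaging.camera_model(n); print(n,{k:(np.round(v,3).tolist()) if not isinstance(v,str) else v for k,v in m.items()})
    cv2.imwrite(f"pics/{n}0.png",imaging.read_camera(n))
E
```

```text
pics
0.0 [276.06800251 588.08456221 303.03612641] [-3.14001164e+00  9.59805582e-05  2.70272537e+00] 1.0013463016515476
scene {'fx': 513.051, 'fy': 513.051, 'cx': 313.937, 'cy': 205.426, 'world_from_camera': [[0.824, 0.392, -0.409, 7.021], [-0.566, 0.564, -0.601, -671.458], [-0.005, 0.727, 0.687, 1086.783], [0.0, 0.0, 0.0, 1.0]]}
top {'fx': 372.075, 'fy': 372.075, 'cx': 321.523, 'cy': 201.824, 'world_from_camera': [[-0.002, 0.998, -0.064, 504.243], [-1.0, -0.003, -0.019, 158.79], [-0.019, 0.064, 0.998, 1026.26], [0.0, 0.0, 0.0, 1.0]]}
```

View pics/scene0.png

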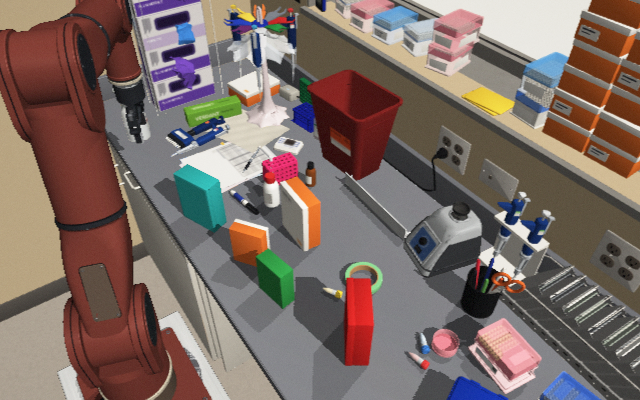

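View pics/top0.png

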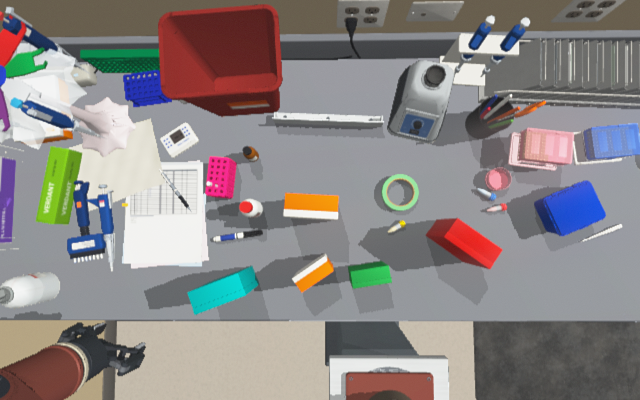

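Candidates for the carton: the orange box with white lid at scene (300,213) / top (311,207), the smaller orange one at scene (250,243) / top (313,272), and a flat orange/white box at scene (255,90). The first is the larger and stands in front of the stop (top (328,119)). Green, teal and red boxes are excluded. I'll check this in a close crop.

```bash
python3 - <<'E'
import cv2,numpy as np
t=cv2.imread("pics/top0.png")[100:300,200:460]; s=cv2.imread("pics/scene0.png")[145:295,165:425]
cv2.imwrite("pics/c1.png",cv2.resize(t,None,fx=3,fy=3,interpolation=cv2.INTER_CUBIC)[:600])
cv2.imwrite("pics/c2.png",cv2.resize(s,None,fx=3,fy=3,interpolation=cv2.INTER_CUBIC))
E
```

```text
(no output)
```

View pics/c1.png

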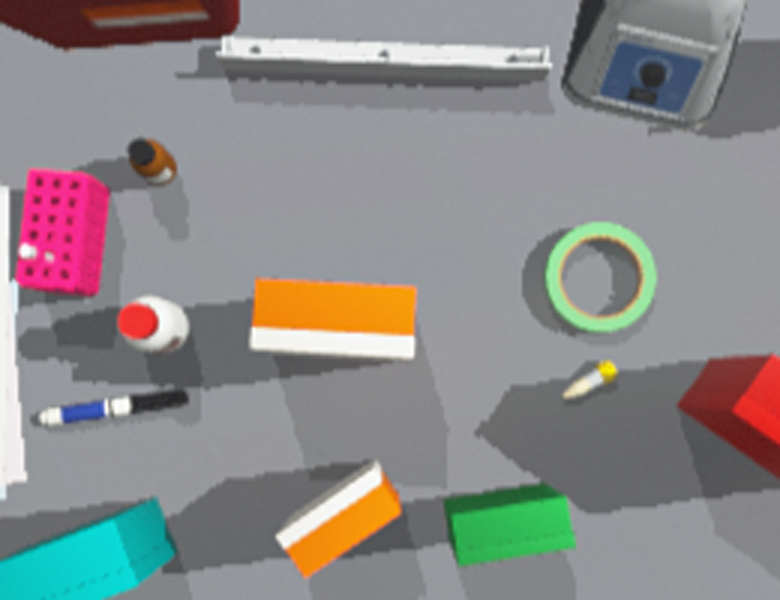

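View pics/c2.png

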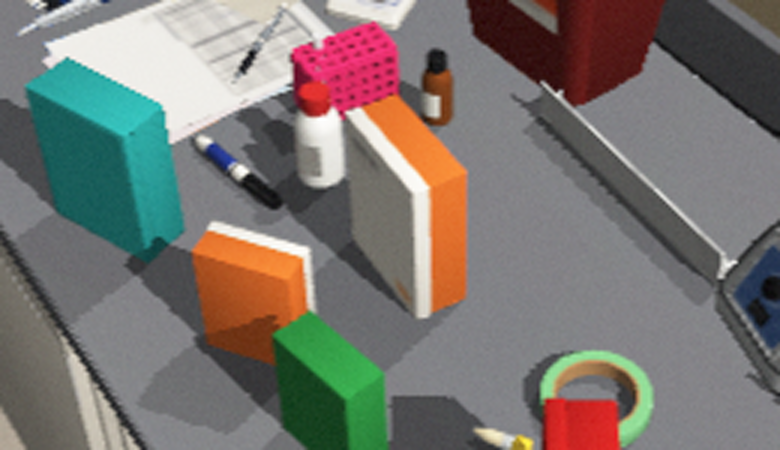

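Crop confirms: the large orange carton, white lid toward the robot; top face corners in crop 1 at (256,280), (415,287), (413,357), (249,350). Stop front at y≈60–80. Now a finer crop for the stop's edges.

```bash
cat > h.py <<'E'
import numpy as np
from rig import imaging
def px2w(n,uv,z):
    m=imaging.camera_model(n); T=np.array(m['world_from_camera'])
    uv=np.atleast_2d(uv).astype(float)
    d=np.c_[(uv[:,0]-m['cx'])/m['fx'],-(uv[:,1]-m['cy'])/m['fy'],-np.ones(len(uv))]@T[:3,:3].T
    return T[:3,3]+d*((z-T[2,3])/d[:,2])[:,None]
E
python3 - <<'E'
import cv2,numpy as np
from h import *
t=cv2.imread("pics/top0.png")
a=np.vstack([t[105:135,265:395],t[188:226,265:395]])
cv2.imwrite("pics/c3.png",cv2.resize(a,None,fx=6,fy=6,interpolation=cv2.INTER_NEAREST))
f=lambda p:np.array(p)/3+[200,100]
P=px2w("top",f([(256,280),(415,287),(413,357),(249,350)]),167);print("carton top",P.round())
print("stop top",px2w("top",f([(218,58),(549,70)]),45).round(),"bot",px2w("top",f([(218,70),(550,82)]),0).round())
print("amber cap",px2w("top",f([(145,152)]),85),"white cap",px2w("top",f([(138,321)]),110),"tape",px2w("top",f([(602,276)]),19),"tube",px2w("top",f([(590,382)]),10),"marker",px2w("top",f([(40,416),(188,398)]),10),"cage",px2w("top",f([(36,172),(98,176),(85,293),(17,287)]),89))
print("small orange, green top", px2w("top",f([(376,463),(400,510),(306,576),(280,540)]),110),px2w("top",f([(447,502),(567,490)]),100))
q=lambda p:np.array(p)/3+[165,145]
print("scene stop top",px2w("scene",q([(543,84),(726,255)]),45).round(),"bot",px2w("scene",q([(541,103),(722,276)]),0).round())
print("scene carton lid bottom",px2w("scene",q([(354,233),(417,316),(465,299)]),0).round(),px2w("scene",q([(345,113),(428,188),(466,172),(388,98)]),167).round())
E
```

```text
carton top [[580. 259. 167.]
 [574. 136. 167.]
 [520. 138. 167.]
 [526. 264. 167.]]
stop top [[790. 308.  45.]
 [777.  12.  45.]] bot [[792. 315.   0.]
 [778.   5.   0.]]
amber cap [[697.32084452 364.11170331  85.        ]] white cap [[551.22605099 362.94279236 110.        ]] tape [[595.31004667 -36.6949264   19.        ]] tube [[499.87006925 -26.11602569  10.        ]] marker [[469.90256834 473.96084209  10.        ]
 [486.0368846  338.74135562  10.        ]] cage [[679.79657051 456.3849944   89.        ]
 [676.06402129 403.20870446  89.        ]
 [576.15736554 412.91404671  89.        ]
 [581.45453885 470.89773118  89.        ]]
small orange, green top [[434.76378123 166.87170707 110.        ]
 [396.82644816 147.46980924 110.        ]
 [343.81107731 223.86964419 110.        ]
 [372.65465654 245.06843868 110.        ]] [[402.16895581 108.73912918 100.        ]
 [411.92871105  10.37597978 100.        ]]
scene stop top [[795. 305.  45.]
 [785.   8.  45.]] bot [[808. 322.   0.]
 [796.  18.   0.]]
scene carton lid bottom [[536. 270.   0.]
 [526. 143.   0.]
 [576. 135.   0.]] [[529. 261. 167.]
 [536. 135. 167.]
 [575. 133. 167.]
 [573. 256. 167.]]
```

View pics/c3.png

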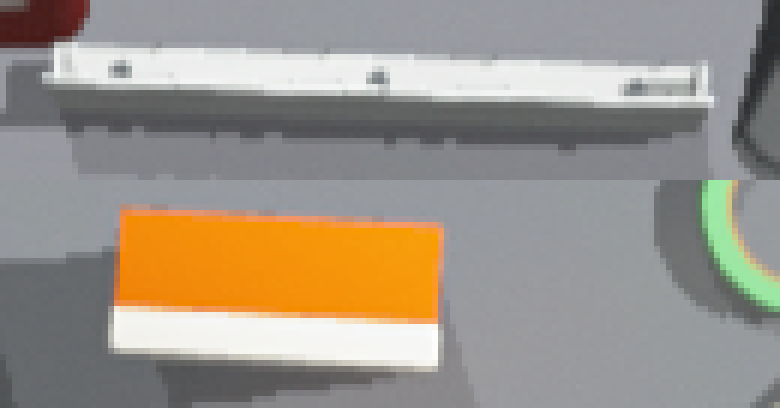

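Stop's upper front edge in this crop runs (45,80)–(712,102): face x≈788 at the carton's y, yaw ≈ -0.04. The carton's lid face is at x≈523, y centre ≈199, yaw ≈ -0.05. The approach is two-fingered with jaws open, tool y along the stop. First comes the transfer at height.

```bash
cat >> h.py <<'E'
from rig import state
from scipy.spatial.transform import Rotation as Ro
def go(x,y,z,yaw=3.097):
    s=state(); R=Ro.from_euler('xyz',s['eef_rot']).as_matrix()
    d=R.T@(np.array([x,y,z])-s['ee_pos'])
    tw=-((yaw-s['eef_rot'][2]+np.pi)%(2*np.pi)-np.pi)
    print('t',round(s['time_s'],2),'pos',np.round(s['ee_pos'],1),'rot',np.round(s['eef_rot'],3),'F',np.round(s['wrist_force'],1),'shift',np.round(d/1000,4),'twist',round(tw,3))
E
python3 -m inch '[{"xyz":[-0.047,-0.04,0],"twist":-0.08,"jaw":100},{"xyz":[-0.094,-0.08,0],"twist":-0.16,"jaw":100},{"xyz":[-0.141,-0.12,0],"twist":-0.24,"jaw":100},{"xyz":[-0.188,-0.16,0],"twist":-0.32,"jaw":100},{"xyz":[-0.234,-0.198,0],"twist":-0.4,"jaw":100}]'
python3 -c "
from h import *
go(455,203,303)"
```

```text
time_s: 0.72
ee_pos: [404.4, 307.5, 303.8]
eef_rot: [-3.142, -0.0, 3.105]
wrist_force: [0.8, 0.2, -0.3]
opening: 0.999
finger_force: 0.0
t 0.72 pos [404.4 307.5 303.8] rot [-3.142 -0.     3.105] F [ 0.8  0.2 -0.3] shift [-0.0544 -0.1026  0.0008] twist 0.008
```

```bash
python3 -m inch '[{"xyz":[-0.027,-0.051,0],"twist":0,"jaw":100},{"xyz":[-0.054,-0.103,0],"twist":0.008,"jaw":100},{"xyz":[-0.054,-0.103,0.05],"twist":0.008,"jaw":100},{"xyz":[-0.054,-0.103,0.098],"twist":0.008,"jaw":100},{"xyz":[-0.054,-0.103,0.098],"twist":0.008,"jaw":100}]'
python3 - <<'E'
from h import *
import cv2
go(507,200.6,205)
cv2.imwrite("pics/w1.png",np.hstack([cv2.resize(imaging.read_camera("scene")[110:310,165:365],None,fx=2,fy=2),cv2.resize(imaging.read_camera("wrist"),None,fx=.6,fy=.6)[:, :].copy() if 0 else cv2.resize(imaging.read_camera("wrist")[:,120:520],(400,400))]))
E
```

```text
time_s: 1.35
ee_pos: [451.9, 203.5, 203.0]
eef_rot: [-3.137, -0.006, 3.094]
wrist_force: [0.6, -0.2, 0.7]
opening: 0.996
finger_force: 0.0
t 1.35 pos [451.9 203.5 203. ] rot [-3.137 -0.006  3.094] F [ 0.6 -0.2  0.7] shift [-0.0551 -0.0003 -0.0023] twist -0.003
```

View pics/w1.png

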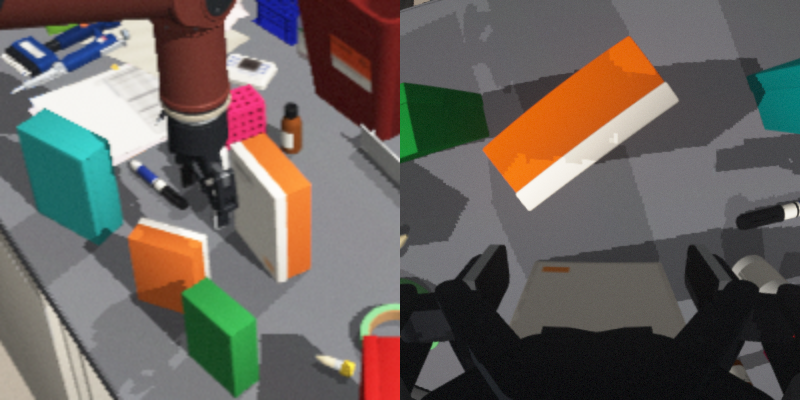

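The carton's lid (grey, right half around (600,297)) is centred between the open fingers (490 and 705). Next is a slow push at height.

```bash
python3 -m inch '[{"xyz":[-0.02,0,-0.004],"twist":0,"jaw":100},{"xyz":[-0.035,0,-0.004],"twist":0,"jaw":100},{"xyz":[-0.045,0,-0.004],"twist":0,"jaw":100},{"xyz":[-0.052,0,-0.004],"twist":0,"jaw":100},{"xyz":[-0.058,0,-0.004],"twist":0,"jaw":100}]'
python3 -m inch '[{"xyz":[-0.006,0,0],"twist":0,"jaw":100},{"xyz":[-0.012,0,0],"twist":0,"jaw":100},{"xyz":[-0.018,0,0],"twist":0,"jaw":100},{"xyz":[-0.024,0,0],"twist":0,"jaw":100},{"xyz":[-0.03,0,0],"twist":0,"jaw":100}]'
python3 - <<'E'
from h import *
import cv2
go(507,200.6,205)
cv2.imwrite("pics/w2.png",np.hstack([cv2.resize(imaging.read_camera("scene")[110:310,165:365],None,fx=2,fy=2),cv2.resize(imaging.read_camera("wrist")[:,120:520],(400,400))]))
E
```

```text
time_s: 2.08
ee_pos: [512.0, 202.0, 209.9]
eef_rot: [-3.141, -0.0, 3.095]
wrist_force: [-0.2, -0.4, 0.0]
opening: 1.0
finger_force: 0.0
time_s: 2.7
ee_pos: [542.1, 200.6, 209.9]
eef_rot: [-3.142, 0.0, 3.095]
wrist_force: [-1.2, 0.1, 1.1]
opening: 0.995
finger_force: 0.1
t 2.7 pos [542.1 200.6 209.9] rot [-3.142  0.     3.095] F [-1.2  0.1  1.1] shift [ 0.0351 -0.0016  0.0049] twist -0.002
```

View pics/w2.png

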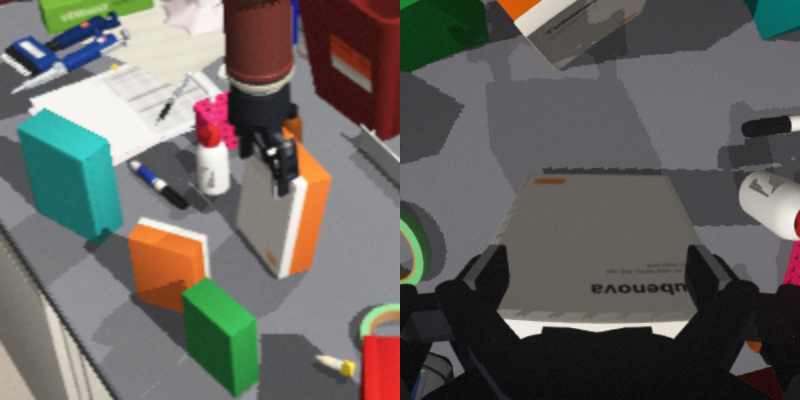

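The carton is tilting with its foot in place (lower right corner still near scene crop (283,275)). The next push takes it past balance.

```bash
python3 -m inch '[{"xyz":[-0.006,0,0],"twist":0,"jaw":100},{"xyz":[-0.012,0,0],"twist":0,"jaw":100},{"xyz":[-0.018,0,0],"twist":0,"jaw":100},{"xyz":[-0.024,0,0],"twist":0,"jaw":100},{"xyz":[-0.03,0,0],"twist":0,"jaw":100}]'
python3 -m inch '[{"xyz":[-0.006,0,0],"twist":0,"jaw":100},{"xyz":[-0.012,0,0],"twist":0,"jaw":100},{"xyz":[-0.018,0,0],"twist":0,"jaw":100},{"xyz":[-0.018,0,0],"twist":0,"jaw":100},{"xyz":[-0.018,0,0],"twist":0,"jaw":100}]'
python3 - <<'E'
from h import *
import cv2
go(507,200.6,205)
cv2.imwrite("pics/top3.png",imaging.read_camera("top"))
cv2.imwrite("pics/w3.png",np.hstack([cv2.resize(imaging.read_camera("scene")[110:310,165:365],None,fx=2,fy=2),cv2.resize(imaging.read_camera("top")[95:225,250:380],(400,400))]))
E
```

```text
time_s: 3.42
ee_pos: [572.1, 199.1, 209.9]
eef_rot: [-3.142, -0.0, 3.095]
wrist_force: [0.1, -0.4, -0.2]
opening: 1.001
finger_force: 0.0
time_s: 4.05
ee_pos: [589.6, 198.4, 209.9]
eef_rot: [-3.142, -0.0, 3.095]
wrist_force: [0.3, -0.1, -0.2]
opening: 1.006
finger_force: 0.0
t 4.05 pos [589.6 198.4 209.9] rot [-3.142 -0.     3.095] F [ 0.3 -0.1 -0.2] shift [ 0.0826 -0.0016  0.0049] twist -0.002
```

View pics/w3.png

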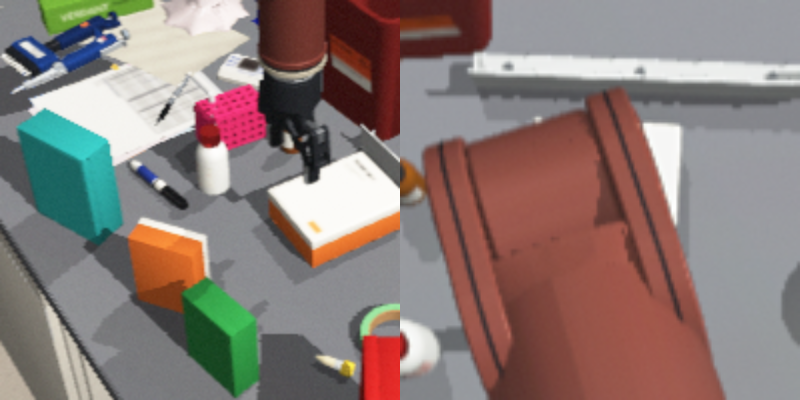

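The carton lies flat, lid up; trailing-end top corners at scene crop (268,195) and (311,248). I'll compute its position and the approach behind it.

```bash
python3 - <<'E'
from h import *
q=lambda p:np.array(p)/2+[165,110]
print(px2w("scene",q([(268,195),(311,248),(400,198)]),55).round(), px2w("scene",q([(313,266)]),0).round())
print("wrist cam",np.array(imaging.camera_model("wrist")['world_from_camera'])[:3,3])
go(540,201,85)
E
```

```text
[[580. 248.  55.]
 [571. 126.  55.]
 [734. 134.  55.]] [[583. 137.   0.]]
wrist cam [521.54909024 200.64363127 280.39477898]
t 4.2 pos [589.5 198.4 210. ] rot [ 3.142 -0.     3.095] F [ 0.1  0.6 -0.4] shift [0.0496 0.0003 0.125 ] twist -0.002
```

```bash
python3 -m inch '[{"xyz":[0.028,-0.002,0],"twist":0,"jaw":100},{"xyz":[0.056,-0.004,0],"twist":0,"jaw":100},{"xyz":[0.056,-0.004,0.05],"twist":0,"jaw":100},{"xyz":[0.056,-0.004,0.1],"twist":0,"jaw":100},{"xyz":[0.056,-0.004,0.12],"twist":0,"jaw":100}]'
python3 - <<'E'
from h import *
import cv2
t=imaging.read_camera("top");cv2.imwrite("pics/top4.png",t)
s=imaging.read_camera("scene")
cv2.imwrite("pics/w4.png",np.hstack([cv2.resize(s[110:310,205:405],None,fx=2,fy=2),cv2.resize(t[95:225,260:390],(400,400))]))
go(565,194,90)
E
```

```text
time_s: 4.82
ee_pos: [531.9, 196.5, 87.2]
eef_rot: [-3.14, -0.003, 3.095]
wrist_force: [0.9, -0.7, 0.9]
opening: 1.0
finger_force: 0.0
t 4.92 pos [532.  196.4  87.6] rot [-3.139 -0.004  3.095] F [ 0.1 -0.8  0.6] shift [-0.0331 -0.0009 -0.0025] twist -0.002
```

View pics/w4.png

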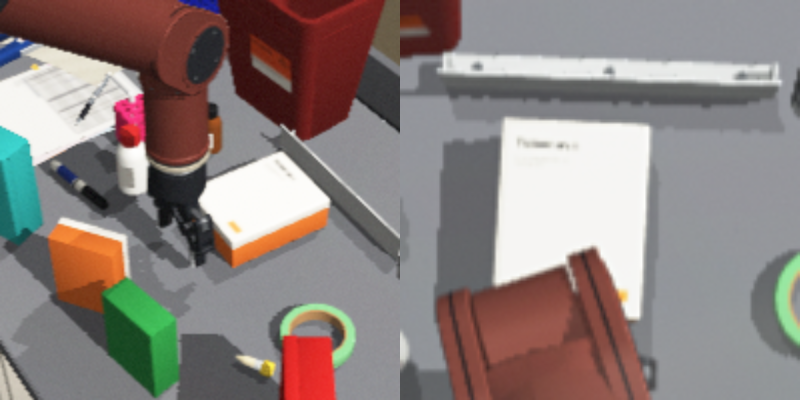

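Carton flat before the stop; leading top edge at top crop (504,118)–(650,125).

```bash
python3 - <<'E'
from h import *
f=lambda p:(np.array(p)-[400,0])*.325+[260,95]
P=px2w("top",f([(504,118),(650,125),(640,318)]),55);print(P.round(1))
S=px2w("top",[(272.5,118.3),(383.7,122)],45);print(S.round(1))
n=P.mean(0)
for p in P[:2]: print("gap",np.interp(p[1],S[::-1,1],S[::-1,0])-p[0])
E
```

```text
[[749.2 250.1  55. ]
 [742.3 124.4  55. ]
 [576.  133.8  55. ]]
[[793.1 308.5  45. ]
 [780.9  10.6  45. ]]
gap 41.53956226582011
gap 43.30136115207313
```

```bash
python3 -m inch '[{"xyz":[-0.012,-0.003,0],"twist":0,"jaw":100},{"xyz":[-0.022,-0.003,0],"twist":0,"jaw":100},{"xyz":[-0.029,-0.003,0],"twist":0,"jaw":100},{"xyz":[-0.034,-0.003,0],"twist":0,"jaw":100},{"xyz":[-0.039,-0.003,0],"twist":0,"jaw":100}]'
python3 -m inch '[{"xyz":[-0.005,0,0],"twist":0,"jaw":100},{"xyz":[-0.01,0,0],"twist":0,"jaw":100},{"xyz":[-0.015,0,0],"twist":0,"jaw":100},{"xyz":[-0.019,0,0],"twist":0,"jaw":100},{"xyz":[-0.023,0,0],"twist":0,"jaw":100}]'
python3 - <<'E'
from h import *
import cv2
t=imaging.read_camera("top")
cv2.imwrite("pics/w5.png",cv2.resize(t[95:225,260:390],(400,400)))
go(606,191,90)
E
```

```text
time_s: 5.55
ee_pos: [572.3, 192.1, 89.9]
eef_rot: [-3.141, -0.001, 3.095]
wrist_force: [-4.2, 0.2, 2.3]
opening: 0.998
finger_force: 1.6
time_s: 6.18
ee_pos: [595.5, 191.0, 89.8]
eef_rot: [-3.141, -0.0, 3.095]
wrist_force: [-2.4, 0.5, 0.8]
opening: 1.002
finger_force: 1.1
t 6.22 pos [596.1 191.   89.9] rot [-3.142e+00  1.000e-03  3.095e+00] F [-0.6 -0.4  0.5] shift [-0.0099  0.0005 -0.0001] twist -0.002
```

View pics/w5.png

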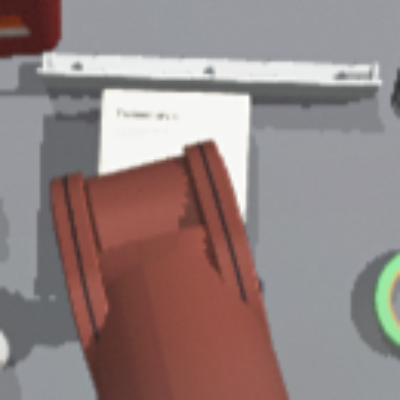

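Leading edge is now at (103,89)–(250,95), about 17 mm left. Next I push slowly and watch the force.

```bash
python3 -m inch '[{"xyz":[-0.003,0,0],"twist":0,"jaw":100},{"xyz":[-0.006,0,0],"twist":0,"jaw":100},{"xyz":[-0.009,0,0],"twist":0,"jaw":100},{"xyz":[-0.012,0,0],"twist":0,"jaw":100},{"xyz":[-0.014,0,0],"twist":0,"jaw":100}]'
python3 -m inch '[{"xyz":[-0.001,0,0],"twist":0,"jaw":100},{"xyz":[-0.002,0,0],"twist":0,"jaw":100},{"xyz":[-0.003,0,0],"twist":0,"jaw":100},{"xyz":[-0.004,0,0],"twist":0,"jaw":100},{"xyz":[-0.004,0,0],"twist":0,"jaw":100}]'
```

```text
time_s: 6.85
ee_pos: [609.5, 190.4, 89.9]
eef_rot: [-3.141, -0.0, 3.095]
wrist_force: [-1.9, -0.5, 0.7]
opening: 1.002
finger_force: 1.0
time_s: 7.48
ee_pos: [610.8, 190.3, 89.8]
eef_rot: [-3.141, -0.006, 3.095]
wrist_force: [-16.2, -1.5, 12.1]
opening: 0.998
finger_force: 8.3
```

Firm contact (16 N). I'll back off and check.

```bash
python3 -m inch '[{"xyz":[0.006,0,0],"twist":0,"jaw":100},{"xyz":[0.03,0,0],"twist":0,"jaw":100},{"xyz":[0.06,0,0],"twist":0,"jaw":100},{"xyz":[0.09,0,0],"twist":0,"jaw":100},{"xyz":[0.09,0,-0.03],"twist":0,"jaw":100}]'
python3 - <<'E'
from h import *
import cv2
t=imaging.read_camera("top");s=imaging.read_camera("scene")
cv2.imwrite("pics/top6.png",t);cv2.imwrite("pics/scene6.png",s)
cv2.imwrite("pics/w6.png",np.hstack([cv2.resize(t[105:205,275:365],(450,500),interpolation=cv2.INTER_CUBIC),cv2.resize(s[165:265,320:390],(350,500),interpolation=cv2.INTER_CUBIC)]))
go(606,191,90)
E
```

```text
time_s: 8.1
ee_pos: [520.4, 194.3, 118.3]
eef_rot: [-3.14, -0.004, 3.096]
wrist_force: [0.3, 0.3, 0.9]
opening: 0.996
finger_force: 0.0
t 8.2 pos [525.  195.1 122.9] rot [3.139 0.005 3.095] F [0.9 1.  0.7] shift [-0.0809 -0.0004  0.0333] twist -0.002
```

View pics/w6.png

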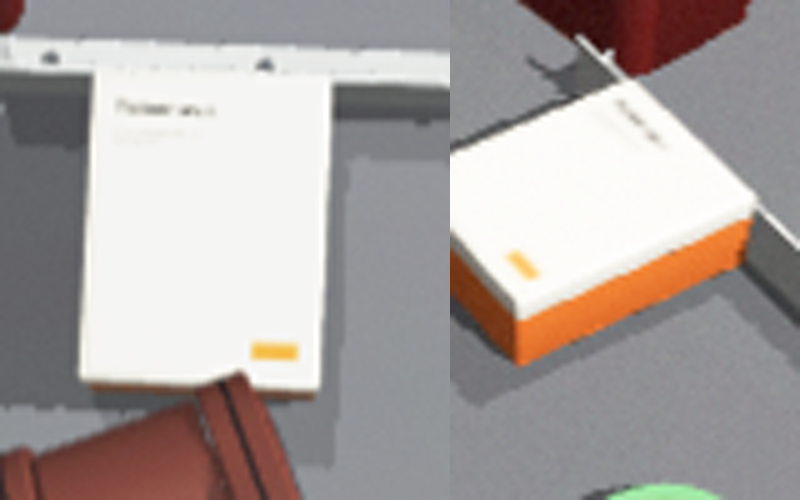

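The carton looks backed flush: its lid meets the stop at left crop y≈75, in mid-stop. I'll check the angle numerically against the stop's edge.

```bash
python3 - <<'E'
from h import *
import cv2
def edge(img,cols,r0,r1,sign):
    g=cv2.cvtColor(img,cv2.COLOR_BGR2GRAY).astype(float); o=[]
    for c in cols:
        d=sign*np.diff(g[r0:r1,c]); d=np.clip(d,15,None)-15; 
        if d.sum()>0: o.append((c,r0+.5+(d*np.arange(len(d))).sum()/d.sum()))
    o=np.array(o); k=np.ones(len(o),bool)
    for _ in range(4):
        p=np.polyfit(o[k,0],o[k,1],1); e=abs(np.polyval(p,o[:,0])-o[:,1]); k=e<max(.4,2*e[k].std())
    return p,k.sum(),e[k].std()
t0=cv2.imread("pics/top0.png");t=cv2.imread("pics/top6.png")
ang=lambda P:np.arctan2(P[0,0]-P[1,0],P[0,1]-P[1,1])
p,n,e=edge(t0,range(276,382),116,126,-1);S=px2w("top",[(u,np.polyval(p,u)) for u in(276,382)],45);print("stop",n,e,S.round(1),ang(S))
p,n,e=edge(t,range(293,319),176,186,-1);C=px2w("top",[(u,np.polyval(p,u)) for u in(293,337)],55);print("trail",n,e,C.round(1),ang(C))
for p in C: print("end-to-stop",(np.interp(p[1]-6,S[::-1,1],S[::-1,0])-p[0])*np.cos(.04))
E
```

```text
stop 90 0.0961356808550748 [[792.1 299.1  45. ]
 [779.7  15.1  45. ]] 0.04347747576732289
trail 23 0.05965577237974404 [[622.8 251.9  55. ]
 [617.9 136.3  55. ]] 0.043113807963820354
end-to-stop 166.7867663439052
end-to-stop 166.74467541201264
```

It's parallel to 0.0004 rad, and the trailing end is 166.8 mm from the stop against a carton length of 167 mm, so it's flush. I'll lift clear and hand in.

```bash
python3 -m inch '[{"xyz":[0,0,-0.04],"twist":0,"jaw":100},{"xyz":[0,0,-0.08],"twist":0,"jaw":100},{"xyz":[0,0,-0.1],"twist":0,"jaw":100},{"xyz":[0,0,-0.1],"twist":0,"jaw":100},{"xyz":[0,0,-0.1],"twist":0,"jaw":100}]'
python3 -c "
from rig import r
print(r.hand_in())"
```

```text
time_s: 8.82
ee_pos: [523.1, 194.3, 218.8]
eef_rot: [-3.141, -0.001, 3.095]
wrist_force: [-0.4, -0.2, 0.4]
opening: 0.995
finger_force: 0.0
the job is handed in; nothing more can be done
None
```

The carton was tipped over lid up and pushed flush against the bench stop, within measurement error, with none of the things around it touched; the job was handed in at about 9 s with the arm clear.

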